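# Pin the arm of the bench shoe stand

## Task

The steel arm of the green bench shoe stand sits in its fork with the holes in line, but its pin is still in the wooden box. Lift the box's lid off by its knob and set it flat on the counter, knob up; then take out the pin (in the box only its bare steel end can be gripped, so lay it in the V rest and take it again by its red grip) and push it, tip first, from the open front side through fork and arm until its flange sits fully home against the fork. Let go of it, and leave the brush, the polish tin and the glue bottle where they stand.

Things in the scene. Friction and masses are not known exactly. Their poses are not given: they have to be found in the camera images.
- stand: Green bench shoe stand, fixed; base plate 104 x 210 x 12 mm. Origin on the counter under the middle of its fork; x along the level hole, from the open front (robot side) to the back; z up. From the front: cheek 14 mm, gap 3, steel lug 30, gap 3, cheek 14 (64 in all), each a round eye, top 80 mm above the counter; one straight 18.5 mm hole runs through all.
- stand_mouth (a point): Centre of the hole's mouth on the outer face of the front cheek, 60 mm above the counter; x points into the hole, z up. Before it lies only the base plate, for 20 mm.
- stand_plate (a point): Top middle of the dark sole-shaped plate on the stand's arm, 94 mm above the counter, 105 mm to the stand's +y side of the hole axis; the plate is 150 x 60 mm.
- pin: Loose headed steel pin, 128 mm long, about 180 g, under the lid at first. Origin on its axis at the seating face of its flange, x towards the tip. Shank 16 mm thick to x = 78 mm, then a cone to 8 mm at x = 88; flange 30 mm across, x = -6 to 0; red round grip. Centre of mass near x = 26. Seated, its origin is at stand_mouth. It starts level, axis 33 mm up; roll is arbitrary.
- pin_grip (a point): Middle of the pin's red grip with black rings (26 mm across, 34 mm long), at pin x = -23 mm on the axis.
- pin_shank (a point): Point on the axis of the pin's bare front end, at pin x = 60 mm: free for gripping from above while the pin lies in the box.
- pin_box: Fixed wooden box 156 (x) x 90 (y) x 56 mm, floor 5 mm, inside 80 mm wide. Origin under its centre, z up. The pin lies along x, tip to +x, pin origin near x = -27 mm. A nest 46 mm high closes in its grip and rear shank from x = -73 to 9 mm; from 9 to 73 mm the box is open over its full width and the front of the shank juts free there.
- lid: Loose wooden lid, plate 156 x 90 x 6 mm over a 140 x 74 x 5 mm lip that sits in the box with 3 mm of play; about 150 g. Origin under the lip's centre: 51 mm above the counter on the box, 0 on the counter. x as the box's, z up. Free counter for it lies between box and V rest, centred near x = 0.47, y = -0.16 m, over 0.13 m wide in y.
- lid_knob (a point): Centre of the lid's black round knob, 36 mm above the lid's origin; knob 26 mm across, 20 mm high, on a 14 mm stem 14 mm high.
- v_rest: Fixed V rest: dark foot 60 x 80 x 8 mm with an aluminium V groove 34 mm long along its x axis. Origin on the counter under its middle, z up. Walls at 45 degrees, rising to about 62 mm above the counter, 45 mm wide over all.
- v_rest_axis (a point): Middle of the groove at the height of the axis of a pin lying in it, 55 mm above the counter; x along the groove. The pin balances with its x = 23 mm over this point, grip and flange out at one end, tip at the other.
- brush: Bystander: wooden shoe brush, 48 x 150 x 40 mm, origin under its centre.
- tin: Bystander: polish tin with a dark red lid, 77 mm across, 26 mm high, origin under its centre.
- glue: Bystander: white glue bottle with a pointed nozzle, 34 mm across, 157 mm high, origin under its centre.

How it is judged:
By the outcome, as a careful person would: the job done as asked, in the order asked, and still so for the second after the job is handed in, with the robot touching nothing.
It also fails if it takes over 72 s, if anything falls off the work surface, if the arm or the gripper's body presses on something with over 40 N, if the wrist force passes 120 N, or if a joint passes its speed limit or range.

## Robot

A 6-joint arm with a two-finger parallel gripper is mounted at the origin on a cart in front of the work surface, level with it; the furniture and walls round the work are solid. World frame = base frame: x ahead of the robot, y to its left, z up, the work surface at z = 0. Lengths are in mm, angles in rad, forces in N, time in s.
With the tool pointing down it reaches from about 275 to 750 mm from the base axis. Payload 10.2 kg.
Tool frame: the origin (TCP) lies between the finger pads; the fingertips stand 8 mm ahead of it and the grasp point (between the pads) lies 11 mm behind it; z points along the fingers, x is the direction in which the jaws open and shut, and the axes are right-handed (so a half turn about z gives the same grasp; the last joint's range is limited). The gripper opens to 85 mm and grips with 20 to 120 N. Pads are 22 mm wide; open, the fingers measure 114 mm over their backs; the gripper's body (76 mm by 85 mm) begins 54 mm behind the grasp point. The pads swing forward as they close: fully open they stand 13 mm farther back than shut.
Start: joints at [-1.33, 0.313, 1.498, -0, 1.331, -0.223], TCP at [234.848, -469.551, 239.294] pointing down, gripper open.
Joint ranges: [-2.94, 2.94], [-0.97, 2.17], [0.19, 2.56], [-1.23, 4.37], [0.02, 3.11], [-2.88, 2.88]. Speed limits (rad/s): [2.39, 2.39, 3.01, 3.14, 3.14, 3.14].

## Interface

Orientations are given as a unit quaternion [w, x, y, z].
In Python, from rig import sense, eyes, ctrl gives the robot as it stands.
- The arm moves only by the tool move_arm, never from a script. Its argument "rows" is a list that holds one entry, the list of rows, each a list of 5 numbers: the shift along the tool's x, y, z in mm, then the turn about the tool's z in units of 6 degrees (1.0 is 6 degrees), then the gripper command: -1 is shut, 1 is fully open, values between are in proportion. In form: [[[dx, dy, dz, roll, jaw], ...]]. A call has 1 to 12 rows; each row is the pose to reach, as a shift and turn from the pose measured when the call began, along the tool's axes at that moment; what a row does not reach only later rows make up. A row lasts 1/8 s, in which the tool goes at most 62.5 mm and 10.7 degrees, less where a joint would pass 70% of its speed; a pose out of reach is approached as far as the arm can. A call with a gripper value outside its range is refused whole. The fingers move at their own pace and stop on an object; "squeeze" is the grip in N (left out, the last holds). Time passes only in rows, so rows that repeat a pose let the fingers close. It gives the time, the measured TCP pose, the force and the opening at its end, in the units of the state.
- sense(): the state, without advancing time (a new reading comes with each control period).
- eyes.capture(name): name is "scene" or "top"; returns a dict with "color" (384x512x3 uint8, blue, green, red), "vertical_fov" (degrees; the focal length in pixels is half the picture's height over the tangent of half this angle, whatever the lens; pixels are square), "cx", "cy" (the principal point, pixels), "k1" (the pictures are not rectified: a ray, as slopes to the right and down, at radius r is drawn at 1 + k1 r^2 times it, then the intrinsics apply), "xyz" and "attitude" of the camera in the world. Camera axes: x right, y down, z forward; pixel columns grow to the right and rows downward; lengths in mm; the calibration is good to about 2 mm. A picture is of the moment at which its call begins. There is no depth.
- ctrl.finish_job(): hands the job in, once; it reports no verdict.
The state is a dict: "time_s": time; "joints": joint angles; "dq": joint speeds; "tau": joint torques, N m; "eef_pos": TCP position; "ee_rot": TCP orientation; "force": force on the tool from outside, world axes, zero at the start; "wrist_torque": the same for the moment, N m; "grip_width": opening from 0.0 (shut) to 1.0 (fully open).
Only numpy, scipy, OpenCV 4.12 (cv2) and the standard library are available. Lean on these libraries where they do the work, as an engineer would, in place of code of your own. Each camera call takes 0.05 s, during which the arm holds its last target. There are 200 camera calls.

## Working session

There is one attempt and no reset: what is moved stays moved. The work goes in short steps, Python scripts to look and compute and a tool call to move; the robot and the scene stay as the last step left them, time stands still between calls to the robot, and variables do not carry over. Pictures are saved under pics/ and viewed, about 8 in all and at most 12, crops included, and the job is handed in when it is done.

Besides the shell and the picture viewer there is one more tool, called after "Call:" as name(argument=value, ...) on one line, values as JSON. move_arm: Moves the arm, as the interface text tells. Its arguments: {"type":"object","properties":{"rows":{"type":"array","items":{"type":"array","items":{"type":"array","items":{"type":"number"}}}},"squeeze":{"type":"number"}},"required":["rows"]}

```bash
mkdir -p pics; ls; python3 - <<'E'
from rig import sense, eyes, ctrl
import cv2,numpy as np
s=sense();print(s)
ims=[]
for n in("scene","top"):
    c=eyes.capture(n);print({k:v for k,v in c.items() if k!="color"})
    cv2.imwrite(f"pics/{n}0.png",c["color"])
E
```

```text
pics
{'time_s': 0.0, 'joints': array([-1.33040240e+00,  3.13450135e-01,  1.49843957e+00, -4.82109905e-05,
        1.33097644e+00, -2.23383527e-01]), 'dq': array([6.55302801e-04, 1.18233624e-03, 1.87458574e-03, 5.40391780e-04,
       9.41387178e-05, 4.31969207e-04]), 'tau': array([-1.19742592e-03, -4.12259495e+01, -2.59749860e+01, -3.01892960e-04,
        4.04890714e-03,  2.88030753e-05]), 'eef_pos': array([ 234.77460318, -469.30697375,  238.73405826]), 'ee_rot': array([-4.29706378e-04,  8.50687785e-01, -5.25670893e-01, -4.70473488e-04]), 'force': array([-1.12460618, -0.6425388 , -0.86355295]), 'wrist_torque': array([0.02229537, 0.00422081, 0.0750866 ]), 'grip_width': 1.0002864543053391}
{'vertical_fov': 45.94697783677172, 'cx': 252.05136790566394, 'cy': 197.18581739544652, 'k1': -0.05807678476952241, 'xyz': array([  -41.86247629, -1083.88093172,   833.50740318]), 'attitude': array([-0.47880008,  0.83486122, -0.23128871,  0.1423473 ])}
{'vertical_fov': 55.94678515997328, 'cx': 254.9138109491818, 'cy': 196.5956438349032, 'k1': -0.07954923721065342, 'xyz': array([ 409.38734818,    4.46783044, 1140.7753828 ]), 'attitude': array([ 0.06235763, -0.70370379,  0.70439548, -0.06884414])}
```

View pics/scene0.png

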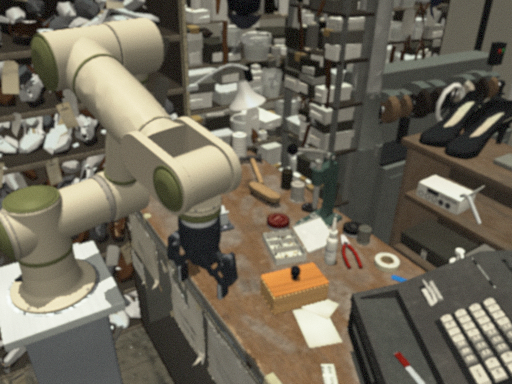

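View pics/top0.png

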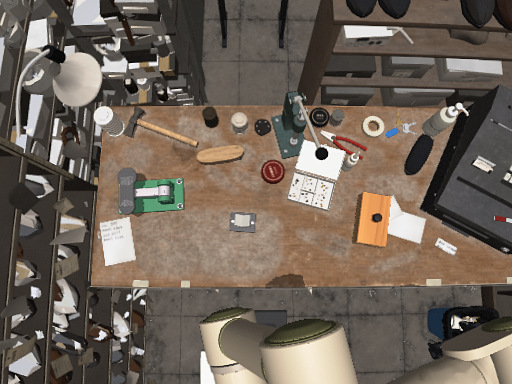

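The scene view shows the boxed lid at (295,285) with its knob at (296,272), and the arm hides the stand. In the top view the orange lid is at (374,219) with its knob at (376,217), the V rest at (242,221), the stand at (155,195), the brush at (220,155), the tin at (273,171) and the glue at (351,161).

```bash
cat >h.py <<'E'
from rig import sense, eyes, ctrl
import cv2,numpy as np
from scipy.spatial.transform import Rotation as R
def Rq(q): return R.from_quat([q[1],q[2],q[3],q[0]])
def K(c):
    f=c["color"].shape[0]/2/np.tan(np.radians(c["vertical_fov"])/2)
    return np.array([[f,0,c["cx"]],[0,f,c["cy"]],[0,0,1.]]),np.array([c["k1"],0,0,0,0])
def ray(c,px):
    k,d=K(c); u=cv2.undistortPoints(np.array(px,float).reshape(-1,1,2),k,d).reshape(-1,2)
    return Rq(c["attitude"]).apply(np.c_[u,np.ones(len(u))])
def onz(c,px,z):
    r=ray(c,px); o=c["xyz"]; return o+r*((z-o[2])/r[:,2:])
def proj(c,P):
    k,d=K(c); p=Rq(c["attitude"]).inv().apply(np.array(P,float).reshape(-1,3)-c["xyz"])
    return cv2.projectPoints(p,np.zeros(3),np.zeros(3),k,d)[0].reshape(-1,2)
def tri(rays): # [(c,px)]
    A=0;b=0
    for c,px in rays:
        v=ray(c,[px])[0];v/=np.linalg.norm(v);M=np.eye(3)-np.outer(v,v);A=A+M;b=b+M@c["xyz"]
    return np.linalg.solve(A,b)
def blob(m,roi):
    x0,y0,x1,y1=roi; z=np.zeros(m.shape,np.uint8); z[y0:y1,x0:x1]=m[y0:y1,x0:x1]
    cs,_=cv2.findContours(z,cv2.RETR_EXTERNAL,cv2.CHAIN_APPROX_NONE); return max(cs,key=cv2.contourArea)
def cen(ct):
    m=cv2.moments(ct); return (m["m10"]/m["m00"],m["m01"]/m["m00"])
def rel(target): # world shift in tool axes
    s=sense(); return Rq(s["ee_rot"]).inv().apply(np.array(target)-s["eef_pos"])
def save(name,img,roi,k):
    x0,y0,x1,y1=roi; cv2.imwrite("pics/"+name+".png",cv2.resize(img[y0:y1,x0:x1],None,fx=k,fy=k,interpolation=cv2.INTER_CUBIC))
E
python3 - <<'E'
from h import *
t=eyes.capture("top");s=eyes.capture("scene")
for n,c,roi in(("top",t,(345,180,405,260)),("scene",s,(250,255,340,320))):
    h=cv2.cvtColor(c["color"],cv2.COLOR_BGR2HSV)
    m=cv2.inRange(h,(5,150,120),(20,255,255)); ct=blob(m,roi); r=cv2.minAreaRect(cv2.convexHull(ct))
    print(n,r, cv2.contourArea(ct))
    if n=="top":
        print(onz(c,cv2.boxPoints(r),62).round(1), onz(c,[r[0]],62))
    k=cv2.inRange(h,(0,0,0),(180,255,60)); kr=(362,208,388,228) if n=="top" else (285,262,306,280)
    kc=blob(k,kr); print("knob",cen(kc),cv2.minAreaRect(kc)); 
    if n=="top": pk=cen(kc); print(onz(c,[pk],97-10))
    else: print("tri",tri([(t,pk),(s,cen(kc))]))
a=t["color"][165:245,110:270]; b=t["color"][180:260,340:420]
cv2.imwrite("pics/crop1.png",np.hstack([cv2.resize(a,None,fx=5,fy=5,interpolation=cv2.INTER_CUBIC)]))
E
```

```text
top ((373.824462890625, 219.03956604003906), (29.779380798339844, 51.30284881591797), 6.9529571533203125) 1357.5
[[ 471.6 -308.    62. ]
 [ 627.2 -335.4   62. ]
 [ 615.9 -427.7   62. ]
 [ 460.1 -397.9   62. ]] [[ 542.75988501 -366.77830893   62.        ]]
knob (376.7789855072464, 217.33695652173913) ((377.0, 217.5), (7.0, 8.0), 90.0)
[[ 544.72322409 -367.44593571   87.        ]]
scene ((294.2647399902344, 279.058837890625), (25.46623992919922, 63.059261322021484), 75.96376037597656) 1192.5
knob (294.81761006289304, 272.00943396226415) ((295.0, 272.5), (11.0, 6.0), 90.0)
tri [ 543.45913983 -368.16674593   81.7771227 ]
```

View pics/crop1.png

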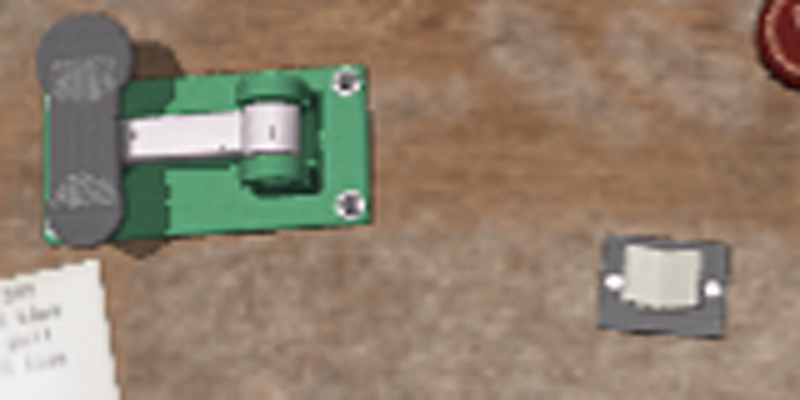

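The crop shows the stand with its hole axis along the image's vertical, so roughly world x, with the plate to the left (+y). The V rest groove (crop 660,275) also runs along world x. I'll lift the lid first.

```bash
python3 - <<'E'
from h import *
print(rel([544,-368,170]).round(1), rel([544,-368,78]).round(1))
t=eyes.capture("top");h=cv2.cvtColor(t["color"],cv2.COLOR_BGR2HSV);bgr=t["color"].astype(int)
# stand base plate
g=cv2.inRange(h,(50,70,40),(85,255,255)); ct=cv2.convexHull(blob(g,(110,165,190,220)));r=cv2.minAreaRect(ct)
print("stand",r,onz(t,cv2.boxPoints(r),12).round(1).tolist())
# V: groove bright, foot dark grey
al=cv2.inRange(h,(0,0,170),(180,60,255)); ca=blob(al,(232,212,252,228)); ra=cv2.minAreaRect(ca)
print("V",ra,onz(t,cv2.boxPoints(ra),62).round(1).tolist(),onz(t,[ra[0]],58))
f=cv2.inRange(h,(0,0,50),(180,50,125)); f|=al; cf=blob(f,(226,208,260,236)); rf=cv2.minAreaRect(cv2.convexHull(cf))
print("foot",rf,onz(t,cv2.boxPoints(rf),8).round(1).tolist(),onz(t,[rf[0]],8))
E
```

```text
[  47.7 -321.9   69. ] [  47.7 -321.8  161. ]
stand ((157.15597534179688, 195.1673583984375), (31.708269119262695, 52.37498092651367), 86.3086166381836) [[672.7, 396.6, 12.0], [683.5, 227.3, 12.0], [580.7, 217.1, 12.0], [569.7, 383.6, 12.0]]
V ((240.49180603027344, 220.09019470214844), (16.93018341064453, 11.67911148071289), 5.19442892074585) [[525.3, 64.5, 62.0], [560.4, 61.6, 62.0], [555.7, 10.9, 62.0], [520.6, 14.0, 62.0]] [[540.94979717  37.86646711  58.        ]]
foot ((242.22056579589844, 223.63235473632812), (25.079757690429688, 22.548770904541016), 4.39870548248291) [[503.5, 75.6, 8.0], [574.6, 70.9, 8.0], [568.4, -8.2, 8.0], [497.5, -2.6, 8.0]] [[535.81670879  33.91504301   8.        ]]
```

Call:
move_arm(rows=[[[8, -50, 12, 1.2, 0.2], [16, -105, 24, 2.4, 0.2], [24, -160, 36, 3.6, 0.2], [32, -215, 48, 4.8, 0.2], [40, -270, 60, 6.1, 0.2], [48, -322, 69, 6.1, 0.2], [48, -322, 69, 6.1, 0.2], [48, -322, 69, 6.1, 0.2], [48, -322, 69, 6.1, 0.2], [48, -322, 69, 6.1, 0.2]]], squeeze=60)

```text
time_s: 1.5
eef_pos: [543.6, -368.9, 170.6]
ee_rot: [0.0, -0.642, 0.767, -0.0]
force: [-0.3, -0.2, -0.3]
grip_width: 0.597
```

```bash
python3 - <<'E'
from h import *
s=sense();M=Rq(s["ee_rot"]).as_matrix()
print(s["time_s"],s["eef_pos"].round(1),M.round(3).tolist(),s["joints"].round(2),s["force"].round(1),s["grip_width"])
print(rel([544,-368,78]).round(1))
c=eyes.capture("scene");save("s1",c["color"],(230,200,370,320),5)
E
```

```text
1.5 [ 543.6 -368.9  170.6] [[-0.175, -0.985, 0.0], [-0.985, 0.175, 0.0], [-0.0, -0.0, -1.0]] [-0.77  0.66  1.15  0.    1.34  0.97] [-0.3 -0.2 -0.3] 0.5967084484201315
[-1.  -0.2 92.6]
```

View pics/s1.png

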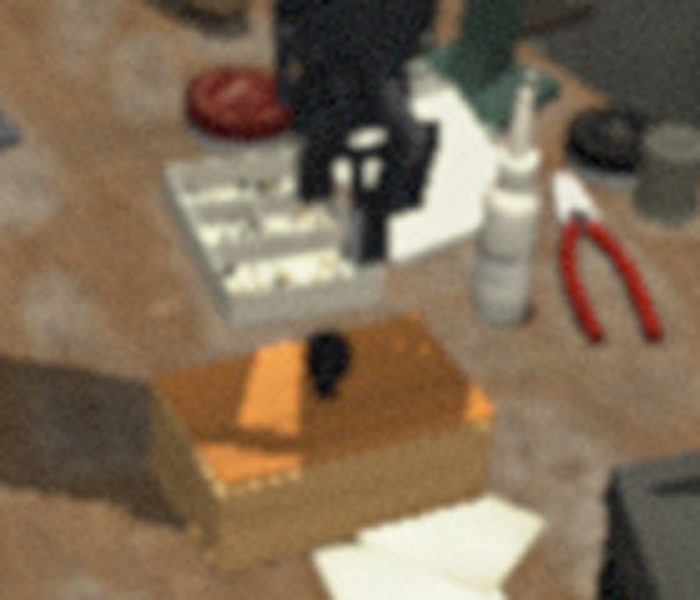

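The gripper hangs above the knob (crop 327,362) with a clear path down. Next I descend, grip and lift.

Call:
move_arm(rows=[[[-1, 0, 40, 0, 0.2], [-1, 0, 75, 0, 0.2], [-1, 0, 92, 0, 0.2], [-1, 0, 92, 0, 0.2], [-1, 0, 92, 0, -1], [-1, 0, 92, 0, -1], [-1, 0, 92, 0, -1], [-1, 0, 92, 0, -1], [-1, 0, 92, 0, -1], [-1, 0, 92, 0, -1]]])

```text
time_s: 2.8
eef_pos: [544.5, -368.4, 80.4]
ee_rot: [0.0, -0.642, 0.767, -0.002]
force: [-0.5, 0.3, 7.1]
grip_width: 0.281
```

Call:
move_arm(rows=[[[0, 0, -10, 0, -1], [0, 0, -25, 0, -1], [0, 0, -50, 0, -1], [0, 0, -80, 0, -1], [0, 0, -80, 0, -1], [0, 0, -80, 0, -1]]])

```text
time_s: 3.55
eef_pos: [544.0, -368.0, 159.5]
ee_rot: [0.0, -0.642, 0.767, -0.001]
force: [-0.9, -0.1, -3.2]
grip_width: 0.283
```

```bash
python3 - <<'E'
from h import *
s=sense();M=Rq(s["ee_rot"]).as_matrix()
print(s["time_s"],s["eef_pos"].round(1),M.round(3).tolist(),s["joints"].round(2),s["force"].round(1),s["grip_width"])
print(rel([475,-165,150]).round(1))
c=eyes.capture("scene");t=eyes.capture("top")
a=cv2.resize(c["color"][200:320,230:370],None,fx=3.33,fy=3.33,interpolation=2);b=cv2.resize(t["color"][160:280,325:435],None,fx=3.33,fy=3.33,interpolation=2)
cv2.imwrite("pics/s2.png",np.hstack([a,b[:a.shape[0]]])[:, :800])
E
```

```text
3.55 [ 544.  -368.   159.5] [[-0.175, -0.985, 0.001], [-0.985, 0.175, -0.001], [0.001, -0.002, -1.0]] [-0.77  0.67  1.16  0.    1.31  0.97] [-0.9 -0.1 -3.2] 0.2829762843997878
[-187.7  103.5    9.2]
```

View pics/s2.png

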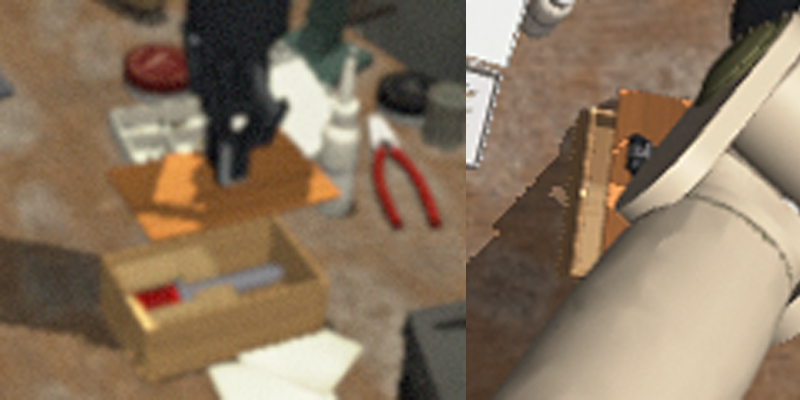

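The lid is held level, and in the open box the pin's red grip is at the robot end, with the tip towards +x. Next I carry the lid to its place.

Call:
move_arm(rows=[[[-30, 16, 0, 0, -1], [-75, 40, 0, -0.4, -1], [-125, 68, 0, -0.9, -1], [-165, 90, 5, -1.4, -1], [-188, 105, 9, -1.7, -1], [-188, 105, 9, -1.7, -1], [-188, 105, 50, -1.7, -1], [-188, 105, 90, -1.7, -1], [-188, 105, 115, -1.7, -1], [-188, 105, 125, -1.7, -1], [-188, 105, 128, -1.7, -1], [-188, 105, 128, -1.7, -1]]])

```text
time_s: 5.15
eef_pos: [474.0, -164.9, 31.5]
ee_rot: [-0.0, 0.708, -0.706, 0.001]
force: [-0.3, -1.4, -2.1]
grip_width: 0.281
```

Call:
move_arm(rows=[[[0, 0, 1, 0, -1], [0, 0, 2, 0, -1], [0, 0, 2.5, 0, -1], [0, 0, 2.5, 0, -1]]])

```text
time_s: 5.65
eef_pos: [474.1, -165.0, 29.4]
ee_rot: [-0.0, 0.708, -0.706, 0.001]
force: [-1.5, 0.4, 3.8]
grip_width: 0.279
```

Call:
move_arm(rows=[[[0, 0, 0, 0, 0.3], [0, 0, 0, 0, 0.3], [0, 0, 0, 0, 0.3], [0, 0, 0, 0, 0.3], [0, 0, -40, 0, 0.3], [0, 0, -95, 0, 0.3], [0, 0, -150, 0, 0.3], [0, 0, -160, 0, 0.3], [0, 0, -160, 0, 0.3]]])

```text
time_s: 6.78
eef_pos: [473.7, -164.7, 189.2]
ee_rot: [-0.0, 0.708, -0.706, 0.001]
force: [0.2, -0.7, -1.4]
grip_width: 0.651
```

```bash
python3 - <<'E'
from h import *
s=sense();M=Rq(s["ee_rot"]).as_matrix()
print(s["time_s"],s["eef_pos"].round(1),M.round(3).tolist(),s["joints"].round(2),s["force"].round(1),s["grip_width"])
c=eyes.capture("scene");t=eyes.capture("top")
cv2.imwrite("pics/t3raw.png",t["color"]);cv2.imwrite("pics/s3raw.png",c["color"])
a=cv2.resize(c["color"][190:330,200:360],None,fx=2.5,fy=2.5,interpolation=2);b=cv2.resize(t["color"][150:290,290:450],None,fx=2.5,fy=2.5,interpolation=2)
cv2.imwrite("pics/s3.png",np.hstack([a,b]))
E
```

```text
6.775 [ 473.7 -164.7  189.2] [[0.002, -1.0, 0.002], [-1.0, -0.002, -0.001], [0.001, -0.002, -1.0]] [-0.57  0.31  1.64  0.    1.19  1.  ] [ 0.2 -0.7 -1.4] 0.650789864114783
```

View pics/s3.png

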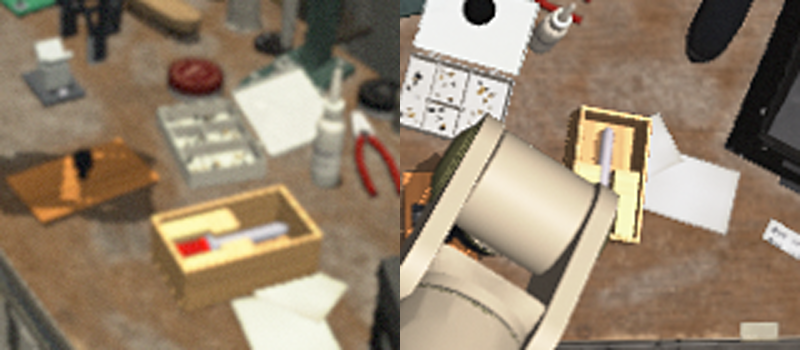

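The lid lies flat on the counter with its knob up. In the top view the shank runs from crop (607,130) to (604,190); I'll measure it.

```bash
python3 - <<'E'
from h import *
t=eyes.capture("top");c=eyes.capture("scene")
def blue(c): b=c["color"].astype(int); return ((b[...,0]-b[...,2]>8)&(b[...,0]>110)).astype(np.uint8)*255
ct=blob(blue(t),(360,195,385,232)); P=onz(t,ct.reshape(-1,2),33+6)
v=cv2.fitLine(P[:,:2].astype(np.float32),cv2.DIST_HUBER,0,.01,.01).ravel(); print("top",cen(ct),cv2.minAreaRect(ct),v, P[:,:2].max(0),P[:,:2].min(0),np.degrees(np.arctan2(v[1],v[0])))
cs=blob(blue(c),(270,270,330,300)); h=cv2.minAreaRect(cs);print("scene",h,cen(cs))
P2=onz(c,cs.reshape(-1,2),33);v2=cv2.fitLine(P2[:,:2].astype(np.float32),cv2.DIST_HUBER,0,.01,.01).ravel();print(v2,P2[:,:2].max(0),P2[:,:2].min(0),np.degrees(np.arctan2(v2[1],v2[0])))
hs=cv2.cvtColor(t["color"],cv2.COLOR_BGR2HSV)
bx=cv2.inRange(hs,(10,60,90),(30,255,255)); r=cv2.minAreaRect(cv2.convexHull(blob(bx,(355,185,400,250))));print("box",r,onz(t,cv2.boxPoints(r),56).round(1).tolist(),onz(t,[r[0]],56))
hs=cv2.cvtColor(c["color"],cv2.COLOR_BGR2HSV)
rd=cv2.inRange(hs,(0,170,120),(5,255,255))|cv2.inRange(hs,(172,170,120),(180,255,255)); k=blob(rd,(260,270,300,300)); print("red",cen(k),cv2.contourArea(k),onz(c,[cen(k)],40))
E
```

```text
Traceback (most recent call last):
  File "h.py", line 23, in blob
    cs,_=cv2.findContours(z,cv2.RETR_EXTERNAL,cv2.CHAIN_APPROX_NONE); return max(cs,key=cv2.contourArea)
                                                                             ~~~^^^^^^^^^^^^^^^^^^^^^^^^
ValueError: max() iterable argument is empty
```

```bash
sed -n 1,1p h.py; python3 - <<'E'
from h import *
t=cv2.imread("pics/t3raw.png");print(t[203:226:2,366:380:1].tolist()[3],[t[y,372].tolist() for y in range(198,228,3)])
s=cv2.imread("pics/s3raw.png");print([s[y,305].tolist() for y in range(276,292,2)])
E
```

```text
from rig import sense, eyes, ctrl
[[144, 212, 249], [122, 181, 233], [89, 133, 177], [80, 117, 153], [113, 114, 127], [168, 162, 169], [213, 206, 216], [228, 223, 228], [197, 197, 215], [149, 201, 242], [137, 208, 248], [135, 203, 244], [134, 196, 241], [143, 211, 247]] [[44, 66, 86], [150, 159, 173], [184, 178, 187], [204, 199, 210], [215, 210, 222], [224, 217, 225], [227, 222, 230], [229, 224, 231], [225, 217, 227], [121, 141, 155]]
[[71, 114, 145], [73, 116, 146], [152, 159, 174], [221, 217, 221], [189, 184, 183], [123, 149, 184], [127, 201, 244], [113, 184, 231]]
```

```bash
cat >>h.py <<'E'
def blue(c): b=c["color"].astype(int); return ((b[...,0]-b[...,1]>-12)&(b[...,2]-b[...,0]<30)&(b[...,0]>105)).astype(np.uint8)*255
def line(P):
    v=cv2.fitLine(P[:,:2].astype(np.float32),cv2.DIST_HUBER,0,.01,.01).ravel(); 
    if v[0]<0: v[:2]*=-1
    s=(P[:,:2]-v[2:])@v[:2]; return np.degrees(np.arctan2(v[1],v[0])), v[2:]+v[:2]*s.min(), v[2:]+v[:2]*s.max()
E
python3 - <<'E'
from h import *
t=eyes.capture("top");c=eyes.capture("scene")
ct=blob(blue(t),(362,196,378,232)); print("top",cen(ct),cv2.minAreaRect(ct),line(onz(t,ct.reshape(-1,2),37)))
cs=blob(blue(c),(280,270,322,296)); print("scene",cen(cs),cv2.minAreaRect(cs),line(onz(c,cs.reshape(-1,2),36)))
hs=cv2.cvtColor(t["color"],cv2.COLOR_BGR2HSV)
bx=cv2.inRange(hs,(10,60,90),(30,255,255)); r=cv2.minAreaRect(cv2.convexHull(blob(bx,(358,185,400,250))));print("box",r,onz(t,cv2.boxPoints(r),56).round(1).tolist(),onz(t,[r[0]],56))
hs=cv2.cvtColor(c["color"],cv2.COLOR_BGR2HSV)
rd=cv2.inRange(hs,(0,170,120),(5,255,255))|cv2.inRange(hs,(172,170,120),(180,255,255)); k=blob(rd,(260,270,300,300)); print("red",cen(k),cv2.contourArea(k),onz(c,[cen(k)],42))
E
```

```text
top (372.00260416666663, 212.0625) ((372.0, 212.5), (23.0, 4.0), 90.0) (np.float32(-8.478908), array([ 530.89673509, -365.35705436]), array([ 602.80173562, -376.07626873]))
scene (302.3481012658228, 282.87974683544303) ((298.7496032714844, 283.79815673828125), (5.552113056182861, 31.38643455505371), 79.11447143554688) (np.float32(-14.033731), array([ 516.77759546, -355.40313391]), array([ 601.64101629, -376.6150383 ]))
box ((378.5, 217.0), (64.0, 41.0), 90.0) [[649.9, -325.4, 56.0], [650.1, -456.0, 56.0], [451.9, -441.5, 56.0], [453.1, -315.1, 56.0]] [[ 549.72223157 -383.83438787   56.        ]]
red (276.78059071729956, 288.3248945147679) 39.5 [[ 492.43040615 -359.60312456   42.        ]]
```

Call:
move_arm(rows=[[[40, -20, 10, 0.4, -0.3], [90, -45, 20, 0.8, -0.3], [140, -70, 40, 1.2, -0.3], [185, -90, 60, 1.6, -0.3], [208, -101, 80, 1.65, -0.3], [208, -101, 90, 1.65, -0.3], [208, -101, 90, 1.65, -0.3], [208, -101, 90, 1.65, -0.3]]])

```text
time_s: 8.07
eef_pos: [575.2, -371.9, 99.6]
ee_rot: [0.0, -0.644, 0.765, -0.001]
force: [0.1, -0.5, 0.3]
grip_width: 0.348
```

```bash
python3 - <<'E'
from h import *
s=sense();M=Rq(s["ee_rot"]).as_matrix()
print(s["time_s"],s["eef_pos"].round(1),M.round(3).tolist(),s["joints"].round(2),s["force"].round(1),s["grip_width"])
print(rel([576,-372.5,24]).round(1))
c=eyes.capture("scene");print(proj(c,[s["eef_pos"]]))
save("s4",c["color"],(250,230,350,305),7)
E
```

```text
8.075 [ 575.2 -371.9   99.6] [[-0.169, -0.986, 0.001], [-0.986, 0.169, -0.001], [0.001, -0.002, -1.0]] [-0.74  0.79  1.11  0.    1.24  1.  ] [ 0.1 -0.5  0.3] 0.3482704681894257
[ 0.4 -0.8 75.6]
[[306.79388993 263.23985701]]
```

View pics/s4.png

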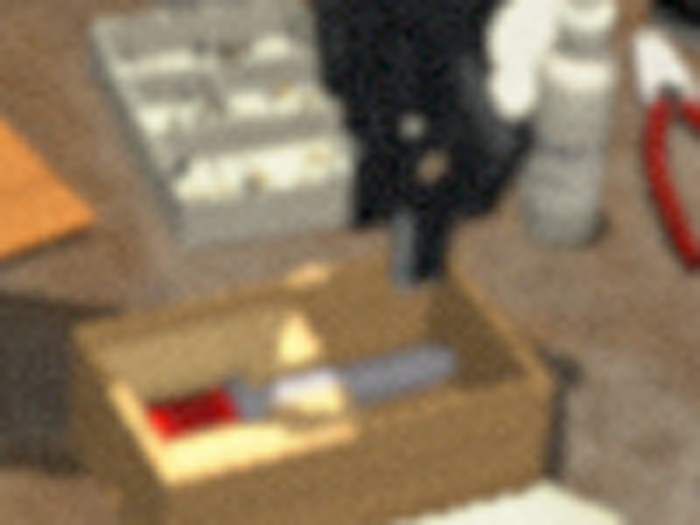

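The gripper is over the bare shank, whose tip shows at crop (450,360), and the glue bottle is clear to the right. Next I descend and grip.

Call:
move_arm(rows=[[[0, -1, 35, 0, -0.3], [0, -1, 65, 0, -0.3], [0, -1, 76, 0, -0.3], [0, -1, 76, 0, -0.3], [0, -1, 76, 0, -1], [0, -1, 76, 0, -1], [0, -1, 76, 0, -1], [0, -1, 76, 0, -1], [0, -1, 76, 0, -1]]], squeeze=90)

```text
time_s: 9.25
eef_pos: [577.0, -372.8, 25.2]
ee_rot: [0.0, -0.644, 0.765, -0.002]
force: [2.1, -0.1, 6.4]
grip_width: 0.16
```

Call:
move_arm(rows=[[[0, 0, -3, 0, -1], [0, 0, -10, 0, -1], [0, 0, -25, 0, -1], [0, 0, -50, 0, -1], [0, 0, -85, 0, -1], [0, 0, -105, 0, -1], [0, 0, -105, 0, -1]]])

```text
time_s: 10.12
eef_pos: [577.2, -372.7, 132.5]
ee_rot: [0.001, -0.644, 0.765, -0.004]
force: [0.3, 0.3, -1.7]
grip_width: 0.16
```

```bash
python3 - <<'E'
from h import *
s=sense();M=Rq(s["ee_rot"]).as_matrix()
print(s["time_s"],s["eef_pos"].round(1),M.round(3).tolist(),s["joints"].round(2),s["force"].round(1),s["grip_width"])
c=eyes.capture("scene");print(proj(c,[s["eef_pos"]]))
save("s5",c["color"],(240,210,360,300),6)
E
```

```text
10.125 [ 577.2 -372.7  132.5] [[-0.169, -0.986, 0.007], [-0.986, 0.169, -0.005], [0.004, -0.007, -1.0]] [-0.74  0.76  1.08  0.    1.3   1.  ] [ 0.3  0.3 -1.7] 0.16023644732279907
[[308.6417303  252.99788726]]
```

View pics/s5.png

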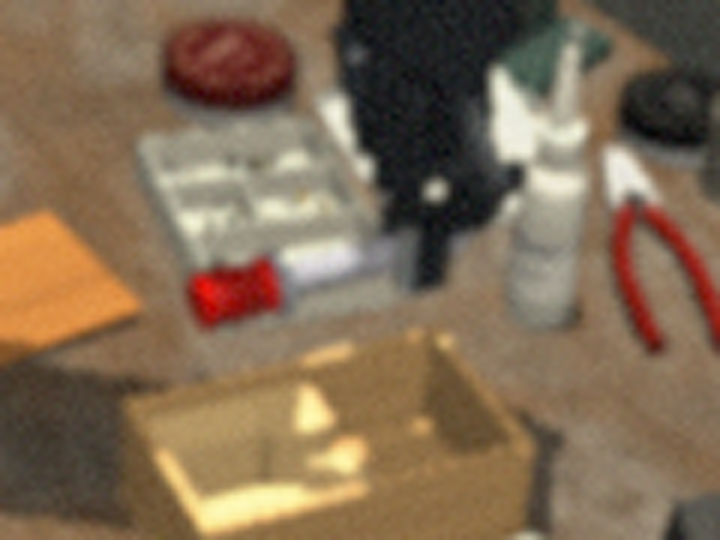

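The pin is held by its shank and looks nearly level, with the red grip at crop (234,292). I'll check its tilt and measure the V rest again.

```bash
python3 - <<'E'
from h import *
c=eyes.capture("scene");t=eyes.capture("top")
g=np.array([577.2,-372.7,143.5]);d=np.array([-.986,.169,0])
hs=cv2.cvtColor(c["color"],cv2.COLOR_BGR2HSV)
rd=cv2.inRange(hs,(0,170,110),(6,255,255))|cv2.inRange(hs,(172,170,110),(180,255,255)); k=blob(rd,(262,245,295,272)); print("red",cv2.minAreaRect(k)[0],cen(k))
for a in(-8,-4,0,4,8): print(a,proj(c,[g+83*(d*np.cos(np.radians(a))-np.array([0,0,np.sin(np.radians(a))]))]))
hs=cv2.cvtColor(t["color"],cv2.COLOR_BGR2HSV);al=cv2.inRange(hs,(0,0,165),(180,60,255));print(al[208:238,226:260]//255*1 if 0 else "")
al=cv2.morphologyEx(al,cv2.MORPH_OPEN,np.ones((5,5),np.uint8)); k=blob(al,(228,208,258,234));r=cv2.minAreaRect(k);print("alu",r,cv2.boundingRect(k),onz(t,[r[0]],60),onz(t,[cen(k)],60))
for r_ in range(210,236): print(r_,"".join("%4d"%v for v in hs[r_,228:258,2]))
E
```

```text
red (278.2960205078125, 259.1280212402344) (278.0998116760828, 258.8662900188324)
-8 [[279.87696698 252.81793179]]
-4 [[279.54419777 254.73470472]]
0 [[279.35997363 256.61588121]]
4 [[279.32411836 258.4518977 ]]
8 [[279.43562826 260.23359039]]

alu ((241.5, 220.0), (10.0, 13.0), 90.0) (235, 215, 14, 11) [[540.97851782  34.77590833  60.        ]] [[541.24720364  34.46872323  60.        ]]
210  146 145 149 153 153 150 151 148 152 153 152 148 148 147 146 144 144 143 144 140 135 136 144 150 146 139 140 139 135 133
211  144 150 153 132 140 154 153 158 158 157 152 151 152 149 143 142 146 147 149 145 142 138 143 149 145 143 145 142 139 134
212  134 146 142 116 104 115 115 109 104  94  96  95  89 104 113 109 133 152 155 153 145 140 142 147 144 144 150 147 141 138
213  132 143 126 101  99 100  98  96  95  91  94  94 103 106 107 103 103 117 119 111 104 102  93  92  91 108 119 134 139 136
214  135 142 109  87 102  99  96 163 202 187 176 144 118 105  94  96  96  97  97  95  95  97 100 101 101 108 107  91 119 141
215  144 142 111  91 102 100 111 170 202 204 202 200 201 203 184 168 166 179 190 192
[... 1840 characters left out ...]
112 109 107 107 103 105 105 103 106 108 107 107 107 108 113 100 124 136 125
231  135 133 139 145 152 132 104  97  70  49  54  52  57  67  75  83  92 102 111 108 105 109 111 113 111 111 114 128 139 136
232  135 138 144 149 153 147 141 137 135 139 134 127 133 142 143 138 145 129 113 113 112  98  89  70  56  65  89 126 141 145
233  136 139 147 150 145 141 142 144 147 148 147 142 142 141 139 136 139 147 154 159 156 148 147 151 144 139 139 143 148 148
234  140 145 155 154 151 150 147 149 150 150 144 139 143 148 149 153 157 161 162 161 156 149 146 144 144 145 141 140 143 141
235  138 149 160 157 153 151 148 147 147 146 139 133 142 148 153 154 158 162 161 155 150 148 144 138 140 143 145 148 145 141
```

```bash
python3 - <<'E'
from h import *
t=eyes.capture("top")
a=onz(t,[(232.3,221.0)],8)[0];b=onz(t,[(252.1,222.6)],8)[0];print(a,b,"mid",(a+b)/2);d=a-b
print("yaw",np.degrees(np.arctan2(-d[0],d[1])))
print(onz(t,[(241.9,220.2)],60), [onz(t,[(x,219.5)],62)[0].round(1).tolist() for x in(235,249.3)],[onz(t,[(242,y)],62)[0].round(1).tolist() for y in(214.2,226)])
u=np.array([np.cos(np.radians(-4.5)),np.sin(np.radians(-4.5)),0]);g=(a+b)/2+37*u; g[2]=110
print(g,rel(g))
E
```

```text
[544.14817328  65.18896836   8.        ] [539.06211682   2.84275405   8.        ] mid [541.60514505  34.0158612    8.        ]
yaw -4.663726691810884
[[540.37340452  33.57095661  60.        ]] [[542.2, 54.2, 62.0], [542.2, 11.3, 62.0]] [[558.3, 33.3, 62.0], [522.7, 33.1, 62.0]]
[578.4910864   31.11287466 110.        ] [-397.7291451    66.13621824   18.28131114]
```

Call:
move_arm(rows=[[[-25, 10, 0, 0, -1], [-75, 30, 0, -0.1, -1], [-130, 45, 0, -0.2, -1], [-185, 55, 0, -0.4, -1], [-240, 65, 0, -0.6, -1], [-295, 70, 5, -0.85, -1], [-345, 70, 10, -0.85, -1], [-385, 67, 15, -0.85, -1], [-398, 66, 18, -0.85, -1], [-398, 66, 18, -0.85, -1], [-398, 66, 18, -0.85, -1]]])

```text
time_s: 11.7
eef_pos: [578.6, 30.1, 110.3]
ee_rot: [0.0, -0.677, 0.736, -0.001]
force: [0.9, -0.5, -1.6]
grip_width: 0.156
```

```bash
python3 - <<'E'
from h import *
s=sense();M=Rq(s["ee_rot"]).as_matrix()
print(s["time_s"],s["eef_pos"].round(1),M.round(3).tolist(),s["joints"].round(2),s["force"].round(1),s["grip_width"])
t=eyes.capture("top");c=eyes.capture("scene")
a=cv2.resize(c["color"][180:270,180:300],None,fx=3.3,fy=3.3,interpolation=2);b=cv2.resize(t["color"][180:270,190:310],None,fx=3.3,fy=3.3,interpolation=2)
cv2.imwrite("pics/s6.png",np.hstack([a,b]))
E
```

```text
11.7 [578.6  30.1 110.3] [[-0.082, -0.997, 0.002], [-0.997, 0.082, -0.002], [0.002, -0.002, -1.0]] [-0.15  0.56  1.49 -0.    1.09  1.5 ] [ 0.9 -0.5 -1.6] 0.1560898703901341
```

View pics/s6.png

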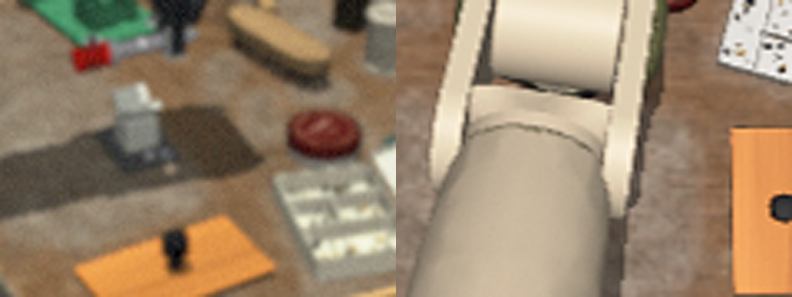

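The pin hangs above the V rest, with its red grip at scene crop (92,55) on the robot side. Next I lower it.

Call:
move_arm(rows=[[[0, 1, 25, 0, -1], [0, 1, 45, 0, -1], [0, 1, 55, 0, -1], [0, 1, 58, 0, -1], [0, 1, 60, 0, -1], [0, 1, 61, 0, -1], [0, 1, 61, 0, -1]]])

```text
time_s: 12.68
eef_pos: [577.9, 30.2, 49.7]
ee_rot: [0.0, -0.677, 0.736, -0.002]
force: [-0.6, 0.9, -2.0]
grip_width: 0.155
```

Call:
move_arm(rows=[[[0, 0, 1, 0, -1], [0, 0, 2, 0, -1], [0, 0, 2.5, 0, -1], [0, 0, 2.5, 0, -1]]])

```text
time_s: 13.18
eef_pos: [578.2, 30.4, 47.6]
ee_rot: [0.001, -0.677, 0.736, -0.002]
force: [0.5, 2.2, 2.1]
grip_width: 0.155
```

Call:
move_arm(rows=[[[0, 0, 0.8, 0, -1], [0, 0, 0.8, 0, -1], [0, 0, 0.8, 0, -0.5], [0, 0, 0.8, 0, -0.4], [0, 0, 0.8, 0, -0.3], [0, 0, 0.8, 0, -0.2], [0, 0, 0.8, 0, -0.2], [0, 0, -40, 0, -0.2], [0, 0, -80, 0, -0.2], [0, 0, -80, 0, -0.2]]])

```text
time_s: 14.42
eef_pos: [579.3, 30.3, 130.6]
ee_rot: [0.003, -0.677, 0.736, -0.004]
force: [-0.5, -0.1, -0.3]
grip_width: 0.399
```

```bash
python3 - <<'E'
from h import *
s=sense();print(s["time_s"],s["eef_pos"].round(1),s["force"].round(1),s["grip_width"])
c=eyes.capture("scene");b=c["color"]
hs=cv2.cvtColor(b,cv2.COLOR_BGR2HSV)
rd=cv2.inRange(hs,(0,170,90),(6,255,255))|cv2.inRange(hs,(172,170,90),(180,255,255)); k=blob(rd,(190,185,235,235)); print("red",cen(k),cv2.minAreaRect(k),onz(c,[cen(k)],55))
u=np.array([.9967,-.0813,0]); v=np.array([541,33.8,55]); print("expect grip,tip",proj(c,[v-46*u,v+65*u]))
save("s7",b,(180,160,290,250),6)
E
```

```text
14.425 [579.3  30.3 130.6] [-0.5 -0.1 -0.3] 0.39923840329529026
red (207.53488372093022, 213.54651162790697) ((207.51885986328125, 213.5660400390625), (5.49442195892334, 10.02731990814209), 74.05460357666016) [[492.29060702  37.98718105  55.        ]]
expect grip,tip [[208.39297341 213.3743794 ]
 [239.48229206 205.76124835]]
```

View pics/s7.png

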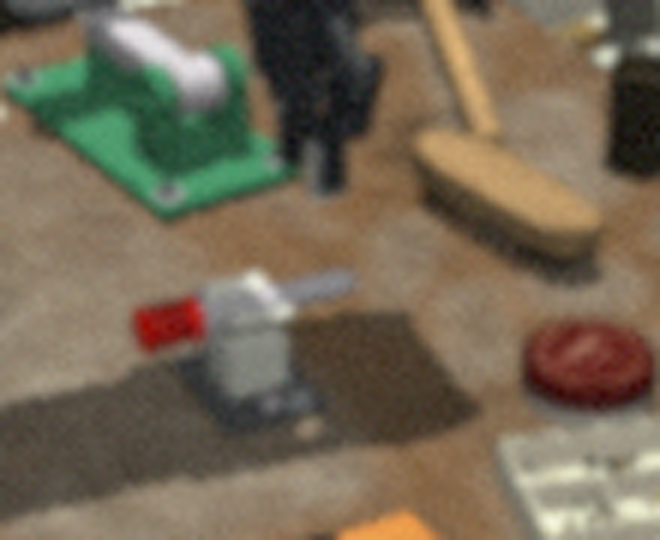

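The pin lies level in the V rest, as predicted: grip at crop (170,325) and tip at (350,278). Next I take it by the red grip.

```bash
python3 - <<'E'
from h import *
print(rel([493,37.7,44]).round(1))
E
```

```text
[-0.3 86.1 84. ]
```

Call:
move_arm(rows=[[[0, 40, 0, 0, 0.0], [0, 80, 0, 0, 0.0], [0, 86, 10, 0, 0.0], [0, 86, 45, 0, 0.0], [0, 86, 75, 0, 0.0], [0, 86, 84, 0, 0.0], [0, 86, 84, 0, 0.0], [0, 86, 84, 0, 0.0]]])

```text
time_s: 15.48
eef_pos: [493.8, 37.3, 44.9]
ee_rot: [0.002, -0.677, 0.736, -0.003]
force: [0.7, 0.0, 0.6]
grip_width: 0.5
```

Call:
move_arm(rows=[[[0, 0, 0, 0, -0.2], [0, 0, 0, 0, -1], [0, 0, 0, 0, -1], [0, 0, 0, 0, -1], [0, 0, 0, 0, -1], [0, 0, 0, 0, -1]]])

```text
time_s: 16.23
eef_pos: [494.2, 37.3, 45.4]
ee_rot: [0.002, -0.677, 0.736, -0.004]
force: [-0.4, 1.3, 6.0]
grip_width: 0.278
```

```bash
python3 - <<'E'
from h import *
s=sense();M=Rq(s["ee_rot"]).as_matrix()
print(s["time_s"],s["eef_pos"].round(1),M.round(3).tolist(),s["force"].round(1),s["wrist_torque"].round(2),s["grip_width"])
c=eyes.capture("scene");hs=cv2.cvtColor(c["color"],cv2.COLOR_BGR2HSV)
# stand in the scene view & top
t=cv2.imread("pics/top0.png");
g=t.astype(int); print("\n".join(str(r)+" "+"".join("%4d"%v for v in g[r,150:190,1]) for r in range(178,210)))
E
```

```text
16.225 [494.2  37.3  45.4] [[-0.082, -0.997, 0.009], [-0.997, 0.082, -0.002], [0.001, -0.009, -1.0]] [-0.4  1.3  6. ] [ 0.2  -0.02  0.05] 0.27825573264118353
178  117 112 111 112 111 115 119 112 111 114 114 110 107 103 104 106  81  81  86 105  92  96 113 115 120 133 134 137 180 202 157 145 122  95 114 113 114 111 111 112
179  107  85  79 100  85  85  92 108 113 117 130 123 147 171 174 139 139 150 156 159 153 157 157 157 157 159 165 182 164 156 170 161 126  87 118 115 115 114 115 115
180  142 143 146 153 152 153 157 159 134 149 145 153 161 164 164 155 143 137 132 126 145 164 164 163 162 160 173 187 106 106 112 119 112  90 120 118 121 123 121 121
181  160 161 157 160 164 161 161 148 121 138 151 157 163 161 158 151 143 129 114  99 101 138 166 166 161 162 169 158  94  98 130 183 148  98 125 125 124 124 126 131
182  160 161 156 158 160 162 164 124 120 137 153 156 163 161 157 149 141 129 113  94  69  93 147 166 163 160 190 222  68  67 163 233 110 103 130 131 132 131 135 134
183  159 158 158 159 160 160 165 120 126 141 159 162 166 163 158 152 143 130 113  91  68  69  74  98 120 163 154 170 
[... 3637 characters left out ...]
  97 172 229 114  79 114 109 113 118 119
206  162 159 160 159 157 158 158 159 160 160 159 159 164 161 162 159 160 161 164 162 162 162 163 161 162 159 172 199 154  97  92 165 229  93  81 117 113 111 118 116
207  161 160 160 157 161 158 158 163 160 160 159 159 159 159 158 158 161 162 161 163 160 159 160 162 163 160 158 198 230  79  84 119 170 117  85 117 116 119 121 118
208  161 159 160 161 161 160 164 160 160 159 160 160 159 159 161 163 164 161 160 164 161 162 160 163 164 162 165 156 149 191 190 168 156 122  87 121 115 124 125 122
209  164 160 160 161 159 162 165 162 163 164 170 166 166 167 166 162 162 161 159 158 156 150 149 147 152 146 144 137 134 131 126 119 111  84  86 127 123 121 124 124
```

```bash
python3 - <<'E'
from h import *
t=eyes.capture("top"); c0=cv2.imread("pics/top0.png")
ch=c0[...,2].astype(float) # red: green plate is low, wood high
# right edge of base plate: subpixel per row; front edge: per column
def sub(p,thr):
    i=np.where((p[:-1]<thr)&(p[1:]>=thr))[0]
    return [k+(thr-p[k])/(p[k+1]-p[k]) for k in i]
R_=[];F=[];B=[]
for r in range(184,203):
    s=sub(ch[r,174:192],100); 
    if s:R_.append((174+s[-1],r))
for x in range(150,176):
    s=sub(ch[203:216,x],95); 
    if s:F.append((x,203+s[-1]))
for nm,L,ax in(("right",R_,0),("front",F,1)):
    P=onz(t,L,12)[:,:2]; v=cv2.fitLine(P.astype(np.float32),cv2.DIST_HUBER,0,.01,.01).ravel(); print(nm,len(L),np.array(L)[::6].round(1).tolist(),v.round(3),np.degrees(np.arctan(v[1]/v[0])))
S=onz(t,[(179.3,181.0),(180.0,205.7)],12);d=S[0]-S[1];print("screws",S,np.degrees(np.arctan2(d[1],d[0])))
for px in((163.2,182.),(163.2,190.),(163.2,198.5)): print(px,onz(t,[px],60)[0].round(1))
# eye-edge row profiles in hue/sat to split green eye from the rest
for r in(181,182,189,198,199): print(r,[tuple(v) for v in c0[r,154:174].tolist()])
print([ (r,c0[r,163].tolist()) for r in range(176,206)])
E
```

```text
right 19 [[182.9, 184.0], [183.7, 190.0], [183.9, 196.0], [183.8, 202.0]] [9.97000e-01 8.10000e-02 6.34942e+02 2.20826e+02] 4.64636
front 26 [[150.0, 211.7], [156.0, 211.5], [162.0, 211.4], [168.0, 210.4], [174.0, 210.3]] [ 5.90000e-02 -9.98000e-01  5.75393e+02  2.86637e+02] -86.61782
screws [[672.53047079 236.42289161  12.        ]
 [592.2680836  231.20989623  12.        ]] 3.7161080582488695
(163.2, 182.0) [658.3 276.2  60. ]
(163.2, 190.0) [633.1 275.1  60. ]
(163.2, 198.5) [606.7 273.9  60. ]
181 [(122, 164, 93), (119, 161, 90), (118, 161, 89), (111, 148, 84), (89, 121, 67), (102, 138, 77), (112, 151, 86), (117, 157, 90), (118, 163, 90), (119, 161, 91), (118, 158, 91), (112, 151, 86), (106, 143, 81), (97, 129, 74), (84, 114, 67), (73, 99, 58), (74, 101, 57), (103, 138, 77), (122, 166, 95), (122, 166, 95)]
182 [(117, 160, 91), (119, 162, 92), (121, 164, 93), (92, 124, 71), (91, 120, 68), (102, 137, 78), (112, 153, 86), (115, 156, 89), (119, 163, 93), (118, 161, 92), (118, 157, 89), (111, 149, 84), (103, 141, 81), (95, 129, 72), (85, 113, 66), (71, 94, 54), (52, 69, 39), (70, 93, 5
[... 982 characters left out ...]
3, 38)]
[(176, [90, 114, 150]), (177, [78, 107, 143]), (178, [77, 103, 148]), (179, [125, 171, 108]), (180, [121, 164, 90]), (181, [119, 161, 91]), (182, [118, 161, 92]), (183, [122, 163, 94]), (184, [52, 76, 38]), (185, [131, 140, 126]), (186, [231, 226, 235]), (187, [233, 229, 237]), (188, [233, 230, 237]), (189, [235, 231, 238]), (190, [231, 227, 234]), (191, [229, 226, 233]), (192, [229, 225, 233]), (193, [237, 232, 239]), (194, [244, 239, 248]), (195, [120, 111, 124]), (196, [113, 156, 88]), (197, [119, 161, 91]), (198, [121, 164, 94]), (199, [124, 167, 96]), (200, [90, 120, 68]), (201, [72, 96, 56]), (202, [43, 58, 33]), (203, [38, 50, 28]), (204, [78, 106, 60]), (205, [124, 166, 95])]
```

```bash
python3 - <<'E'
from h import *
print(rel([468,263.3,135]).round(1))
E
```

```text
[-222.9   44.   -90.3]
```

Call:
move_arm(rows=[[[0, 0, -3, 0, -1], [0, 0, -10, 0, -1], [0, 0, -25, 0, -1], [0, 0, -50, 0, -1], [0, 0, -80, 0, -1], [0, 0, -90, 0, -1], [0, 0, -90, 0, -1]]], squeeze=110)

```text
time_s: 17.2
eef_pos: [493.4, 37.5, 135.7]
ee_rot: [0.003, -0.677, 0.736, -0.004]
force: [0.0, -0.1, -2.8]
grip_width: 0.266
```

```bash
python3 - <<'E'
from h import *
s=sense();print(s["eef_pos"].round(1),Rq(s["ee_rot"]).as_matrix().round(3).tolist(),s["force"].round(1),s["wrist_torque"].round(2));print(rel([468,263.3,135]).round(1))
E
```

```text
[493.4  37.5 135.7] [[-0.082, -0.997, 0.009], [-0.997, 0.082, -0.002], [0.002, -0.01, -1.0]] [ 0.  -0.1 -2.8] [0.03 0.12 0.06]
[-2.229e+02  4.400e+01 -1.000e-01]
```

Call:
move_arm(rows=[[[-30, 8, 0, -0.2, -1], [-75, 17, 0, -0.5, -1], [-125, 27, 0, -0.8, -1], [-170, 36, 0, -1.1, -1], [-205, 42, 0, -1.4, -1], [-223, 44, 0, -1.4, -1], [-223, 44, 40, -1.4, -1], [-223, 44, 75, -1.4, -1], [-223, 44, 85, -1.4, -1], [-223, 44, 85, -1.4, -1], [-223, 44, 85, -1.4, -1]]])

```text
time_s: 18.58
eef_pos: [469.6, 263.2, 51.2]
ee_rot: [-0.003, 0.729, -0.684, 0.005]
force: [0.1, -0.0, -1.9]
grip_width: 0.269
```

```bash
python3 - <<'E'
from h import *
s=sense();p=s["eef_pos"];M=Rq(s["ee_rot"]).as_matrix();print(s["time_s"],p.round(1),M.round(3).tolist(),s["force"].round(1),s["wrist_torque"].round(2))
c=eyes.capture("scene");t=eyes.capture("top")
u=-M[:,1];ax=p+np.array([0,0,9.8]);print("expected pin tip px",proj(c,[ax+110*u,ax]),"top",proj(t,[ax+110*u]))
print("mouth px",proj(c,[[598,271.7,60]]))
a=cv2.resize(c["color"][150:225,150:250],None,fx=4,fy=4,interpolation=2);b=cv2.resize(t["color"][170:245,120:220],None,fx=4,fy=4,interpolation=2)
cv2.imwrite("pics/s8.png",np.hstack([a,b]))
E
```

```text
18.575 [469.6 263.2  51.2] [[0.064, -0.998, 0.012], [-0.998, -0.064, -0.002], [0.002, -0.011, -1.0]] [ 0.1 -0.  -1.9] [-0.04  0.1   0.02]
expected pin tip px [[200.30259599 176.46375163]
 [173.33407225 184.63721541]] top [[163.81202059 207.2348947 ]]
mouth px [[204.69762596 175.69490035]]
```

View pics/s8.png

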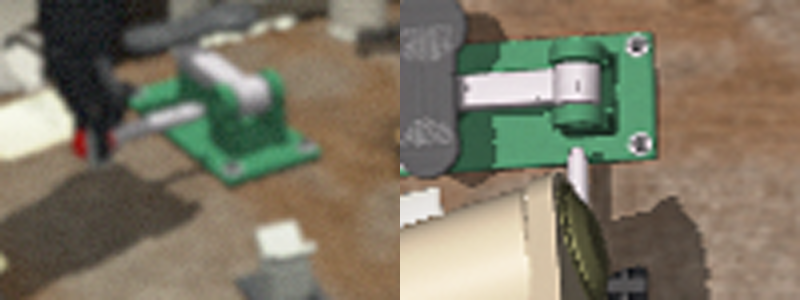

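Both views agree with prediction: the tip is at scene px (200.9,176.4) and top px (164.2,207.5), level and just before the fork. I'll check lateral alignment in the top image.

```bash
python3 - <<'E'
from h import *
t=eyes.capture("top");b=t["color"].astype(int);m=blue(t)
P=[]
for r in range(207,219):
    x=np.where(m[r,158:176])[0]+158; print(r,x.min() if len(x) else None,x.max() if len(x) else None,end="; ")
    w=np.clip(b[r,158:176,2]-100,0,None); 
    if len(x)>=3: P.append((x.mean(),r))
P=np.array(P);Q=onz(t,P,65);print("\npin line",Q[:,:2].round(1).tolist())
s=sense();u=-Rq(s["ee_rot"]).as_matrix()[:,1];q=s["eef_pos"]
print("TCP-line y at those x",[round(q[1]+(x-q[0])*u[1]/u[0],1) for x in Q[:,0]])
for r in(181,182,197,198,199): print(r,b[r,154:175,1])
print("left edge y of eye at tangent",onz(t,[(157.,198.5)],75)[0],onz(t,[(156.7,182)],75)[0])
E
```

```text
207 163 165; 208 163 165; 209 162 166; 210 162 166; 211 162 166; 212 162 166; 213 162 166; 214 162 166; 215 162 166; 216 163 166; 217 163 166; 218 164 166; 
pin line [[579.7, 269.0], [576.6, 268.9], [573.6, 268.8], [570.5, 268.6], [567.5, 268.5], [564.4, 268.4], [561.4, 268.2], [558.4, 268.1], [555.3, 268.0], [552.3, 266.3], [549.3, 266.2], [546.2, 264.6]]
TCP-line y at those x [np.float64(270.4), np.float64(270.2), np.float64(270.0), np.float64(269.8), np.float64(269.6), np.float64(269.4), np.float64(269.2), np.float64(269.0), np.float64(268.8), np.float64(268.6), np.float64(268.4), np.float64(268.2)]
181 [161 158 160 144 120 138 150 154 159 156 155 148 140 128 112  96 100 137
 163 162 159]
182 [158 159 163 122 120 134 149 154 161 159 154 146 139 126 111  91  69  90
 145 165 158]
197 [ 88  87  88  75 110 129 144 150 158 158 158 152 143 134 121 101  86 125
 155  98 105]
198 [ 85  86 162 137 109 133 147 150 156 159 157 150 142 134 118  97  78  85
  75  80 106]
199 [156 159 165 138 112 132 152 156 163 165 159 154 142 131 119  99  77  81
  43  60 109]
left edge y of eye at tangent [603.94626941 288.9361778   75.        ] [654.82981313 292.35619079  75.        ]
```

Call:
move_arm(rows=[[[-1, 0, 0.8, 0, -1], [-1, -8, 0.9, 0, -1], [-1, -16, 1, 0, -1], [-1, -22, 1, 0, -1], [-1, -27, 1.1, 0, -1], [-1, -32, 1.2, 0, -1], [-1, -37, 1.2, 0, -1], [-1, -42, 1.3, 0, -1], [-1, -42, 1.3, 0, -1]]])

```text
time_s: 19.85
eef_pos: [511.9, 266.8, 50.1]
ee_rot: [-0.004, 0.729, -0.684, 0.005]
force: [2.3, -4.4, -0.8]
grip_width: 0.27
```

```bash
python3 - <<'E'
from h import *
s=sense();p=s["eef_pos"];M=Rq(s["ee_rot"]).as_matrix();print(p.round(2),M.round(4).tolist(),s["force"].round(1),s["wrist_torque"].round(2))
E
```

```text
[511.9  266.84  50.13] [[0.0636, -0.9979, 0.0124], [-0.998, -0.0636, -0.0018], [0.0026, -0.0123, -0.9999]] [ 2.3 -4.4 -0.8] [-0.67 -0.26 -0.44]
```

Call:
move_arm(rows=[[[0.7, -4, 0, 0, -1], [0.7, -9, 0.1, 0, -1], [0.7, -14, 0.1, 0, -1], [0.7, -19, 0.2, 0, -1], [0.7, -23, 0.3, 0, -1], [0.7, -23, 0.3, 0, -1]]])

```text
time_s: 20.6
eef_pos: [535.3, 267.6, 50.2]
ee_rot: [-0.004, 0.729, -0.684, 0.005]
force: [1.2, -1.1, -1.2]
grip_width: 0.271
```

```bash
python3 - <<'E'
from h import *
s=sense();p=s["eef_pos"];M=Rq(s["ee_rot"]).as_matrix();print(p.round(2),M.round(4).tolist(),s["force"].round(1),s["wrist_torque"].round(2))
E
```

```text
[535.31 267.64  50.16] [[0.0635, -0.9979, 0.013], [-0.998, -0.0635, -0.0016], [0.0024, -0.0129, -0.9999]] [ 1.2 -1.1 -1.2] [-0.04 -0.03 -0.1 ]
```

Call:
move_arm(rows=[[[0, -5, 0, 0, -1], [0, -11, 0.1, 0, -1], [0, -17, 0.2, 0, -1], [0, -23, 0.3, 0, -1], [0, -29, 0.4, 0, -1], [0, -33, 0.4, 0, -1], [0, -33, 0.4, 0, -1]]])

```text
time_s: 21.48
eef_pos: [568.7, 269.7, 50.2]
ee_rot: [-0.004, 0.729, -0.684, 0.006]
force: [0.5, -0.3, -1.0]
grip_width: 0.27
```

```bash
python3 - <<'E'
from h import *
s=sense();p=s["eef_pos"];M=Rq(s["ee_rot"]).as_matrix();print(p.round(2),M.round(4).tolist(),s["force"].round(1),s["wrist_torque"].round(2))
E
```

```text
[568.67 269.72  50.19] [[0.0633, -0.9979, 0.0137], [-0.998, -0.0634, -0.0014], [0.0023, -0.0136, -0.9999]] [ 0.5 -0.3 -1. ] [-0.16 -0.07 -0.05]
```

Call:
move_arm(rows=[[[0, -2, 0, 0, -1], [0, -4, 0, 0, -1], [0, -6, 0.1, 0, -1], [0, -8, 0.1, 0, -1], [0, -9, 0.1, 0, -1], [0, -9, 0.1, 0, -1]]])

```text
time_s: 22.22
eef_pos: [573.2, 270.0, 50.0]
ee_rot: [0.001, 0.729, -0.684, 0.002]
force: [-26.8, -6.8, 15.5]
grip_width: 0.271
```

Call:
move_arm(rows=[[[0, -2, 0.5, 0, -1], [0, -5, 1, 0, -1], [0, -5, 1, 0, -1], [0, 0, 0, 0, -1], [0, 0, 0, 0, -1]]])

```text
time_s: 22.85
eef_pos: [573.0, 270.1, 50.3]
ee_rot: [0.001, 0.729, -0.684, 0.002]
force: [-4.1, -2.2, 3.0]
grip_width: 0.267
```

```bash
python3 - <<'E'
from h import *
s=sense();p=s["eef_pos"];M=Rq(s["ee_rot"]).as_matrix();print(p.round(2),M.round(4).tolist(),s["force"].round(1),s["wrist_torque"].round(2))
E
```

```text
[573.05 270.08  50.28] [[0.0643, -0.9979, 0.0015], [-0.9979, -0.0643, -0.0042], [0.0043, -0.0012, -1.0]] [-4.1 -2.2  3. ] [-0.22  0.51 -0.05]
```

A hard stop with no further travel suggests the flange is seated. I'll release, rise clear and check.

Call:
move_arm(rows=[[[0, 0, 0, 0, -0.4], [0, 0, 0, 0, 0.0], [0, 0, 0, 0, 0.1], [0, 0, 0, 0, 0.1], [0, 0, -30, 0, 0.1], [0, 0, -80, 0, 0.1], [0, 30, -130, 0, 0.1], [0, 90, -150, 0, 0.1], [0, 150, -150, 0, 0.1], [0, 180, -150, 0, 0.1], [0, 180, -150, 0, 0.1], [0, 180, -150, 0, 0.1]]])

```text
time_s: 24.35
eef_pos: [394.1, 259.2, 200.3]
ee_rot: [0.001, 0.729, -0.684, 0.002]
force: [-0.0, -0.5, 0.4]
grip_width: 0.551
```

```bash
python3 - <<'E'
from h import *
s=sense();p=s["eef_pos"];print(p.round(1),s["force"].round(1),s["grip_width"],s["joints"].round(2))
c=eyes.capture("scene");t=eyes.capture("top")
hs=cv2.cvtColor(c["color"],cv2.COLOR_BGR2HSV)
rd=cv2.inRange(hs,(0,150,80),(6,255,255))|cv2.inRange(hs,(172,150,80),(180,255,255)); k=blob(rd,(180,160,215,200)); print("red",cen(k),onz(c,[cen(k)],60))
u=np.array([.998,.0645,0]);m=np.array([598,271.7,60]);print("seated expect grip,tip",proj(c,[m-23*u,m+88*u]),"top",proj(t,[m-23*u,m-40*u,m+88*u]))
hs=cv2.cvtColor(t["color"],cv2.COLOR_BGR2HSV)
rd=cv2.inRange(hs,(0,130,70),(8,255,255))|cv2.inRange(hs,(172,130,70),(180,255,255)); k=blob(rd,(150,195,180,225)); print("red top",cv2.boundingRect(k),cen(k),onz(t,[cen(k)],66))
a=cv2.resize(c["color"][140:215,150:250],None,fx=4,fy=4,interpolation=2);b=cv2.resize(t["color"][165:240,120:220],None,fx=4,fy=4,interpolation=2)
w=cv2.resize(t["color"][90:280,90:450],(800,422))[:300]
cv2.imwrite("pics/s9.png",np.vstack([np.hstack([a,b]),cv2.resize(t["color"][120:255,90:450],(800,300))]))
E
```

```text
[394.1 259.2 200.3] [-0.  -0.5  0.4] 0.5511327699461914 [ 0.34  0.23  1.71 -0.    1.2   1.84]
red (198.375, 177.22727272727272) [[572.40648637 272.23390054  60.        ]]
seated expect grip,tip [[199.26332487 177.28252171]
 [224.82866763 169.81926423]] top [[163.93616385 208.76672458]
 [164.05585042 214.31580903]
 [163.25329638 173.29920729]]
red top (160, 203, 9, 13) (164.13125, 208.5625) [[574.74960104 268.17534199  66.        ]]
```

View pics/s9.png

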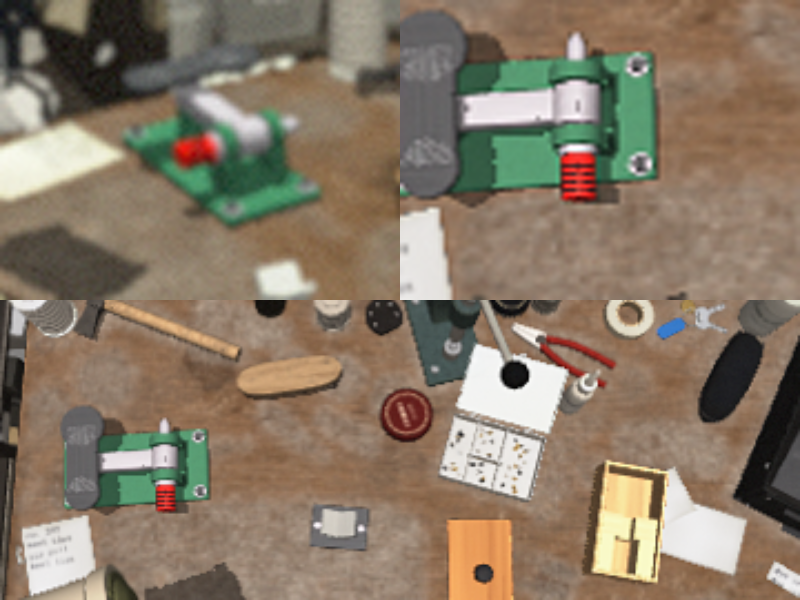

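The pin passes through the fork, with the tip out at the back (crop 577,35) and the red grip and flange tight at the front (577,150). The brush, tin and glue are in place. I'll check the flange gap numerically.

```bash
python3 - <<'E'
from h import *
t=eyes.capture("top");b=t["color"]
print([(r,b[r,164].tolist()) for r in list(range(171,181))+list(range(194,217))])
print([(r,b[r,161].tolist()) for r in range(196,206)])
f=lambda r,z:round(onz(t,[(164,r)],z)[0][0],1)
print("x by row z80:",[(r,f(r,80)) for r in(199.5,200,200.5,201)]," z75:",[(r,f(r,75)) for r in(201,201.5,202,202.5,203,203.5)],"tip z60",[(r,f(r,60)) for r in(172.5,173,173.5,174)],"rear cheek z80",[(r,f(r,80)) for r in(178.5,179,179.5,180)])
E
```

```text
[(171, [82, 108, 144]), (172, [81, 108, 144]), (173, [157, 161, 178]), (174, [207, 200, 211]), (175, [222, 215, 225]), (176, [228, 222, 229]), (177, [228, 224, 230]), (178, [229, 224, 233]), (179, [208, 209, 210]), (180, [132, 163, 115]), (194, [240, 234, 244]), (195, [119, 111, 123]), (196, [111, 153, 85]), (197, [116, 156, 88]), (198, [114, 155, 87]), (199, [116, 157, 88]), (200, [67, 97, 45]), (201, [237, 231, 240]), (202, [244, 238, 233]), (203, [75, 77, 226]), (204, [51, 59, 254]), (205, [39, 44, 224]), (206, [37, 36, 65]), (207, [37, 43, 223]), (208, [54, 59, 164]), (209, [58, 67, 255]), (210, [55, 59, 165]), (211, [62, 72, 255]), (212, [58, 61, 164]), (213, [66, 74, 255]), (214, [9, 8, 80]), (215, [54, 66, 114]), (216, [115, 134, 154])]
[(196, [104, 133, 85]), (197, [109, 149, 86]), (198, [110, 150, 85]), (199, [113, 153, 86]), (200, [80, 115, 57]), (201, [164, 161, 167]), (202, [224, 217, 224]), (203, [57, 55, 107]), (204, [31, 34, 246]), (205, [35, 39, 254])]
x by row z80: [(199.5, np.float64(600.0)), (200, np.float64(598.5)), (200.5, np.float64(597.0)), (201, np.float64(595.4))]  z75: [(201, np.float64(596.3)), (201.5, np.float64(594.8)), (202, np.float64(593.3)), (202.5, np.float64(591.8)), (203, np.float64(590.2)), (203.5, np.float64(588.7))] tip z60 [(172.5, np.float64(688.4)), (173, np.float64(686.8)), (173.5, np.float64(685.2)), (174, np.float64(683.6))] rear cheek z80 [(178.5, np.float64(664.5)), (179, np.float64(662.9)), (179.5, np.float64(661.4)), (180, np.float64(659.8))]
```

The estimates put the flange within about 1 mm of the cheek. As insurance I'll give the grip end one gentle push with shut fingers along the axis.

Call:
move_arm(rows=[[[0, -20, 40, 0, -1], [0, -50, 90, 0, -1], [0.6, -90, 130, 0, -1], [0.6, -120, 142, 0, -1], [0.6, -131, 142, 0, -1], [0.6, -131, 142, 0, -1], [0.6, -136, 142, 0, -1], [0.6, -142, 142, 0, -1], [0.6, -147, 142, 0, -1], [0.6, -150, 142, 0, -1], [0.6, -150, 142, 0, -1]]])

```text
time_s: 25.88
eef_pos: [544.0, 267.4, 57.9]
ee_rot: [0.001, 0.729, -0.684, 0.002]
force: [0.3, 0.2, -0.4]
grip_width: -0.002
```

Call:
move_arm(rows=[[[0, -2, 0, 0, -1], [0, -4, 0, 0, -1], [0, -6, 0, 0, -1], [0, -7, 0, 0, -1], [0, -7, 0, 0, -1]]])

```text
time_s: 26.5
eef_pos: [545.6, 267.7, 57.0]
ee_rot: [0.007, 0.73, -0.684, -0.002]
force: [-27.9, -4.0, 13.8]
grip_width: -0.003
```

Call:
move_arm(rows=[[[0, 10, 0, 0, -1], [0, 40, -10, 0, -1], [0, 80, -60, 0, -1], [0, 120, -110, 0, -1], [0, 150, -140, 0, -1], [0, 150, -140, 0, -1], [0, 150, -140, 0, -1]]])

```text
time_s: 27.38
eef_pos: [398.0, 258.9, 198.6]
ee_rot: [0.007, 0.73, -0.684, -0.002]
force: [-0.5, -0.4, -0.4]
grip_width: 0.001
```

```bash
python3 - <<'E'
from h import *
s=sense();print(s["time_s"],s["eef_pos"].round(1),s["force"].round(1),np.abs(s["dq"]).max())
t=eyes.capture("top");b=t["color"]
print([(r,b[r,164].tolist()) for r in (172,173,174,199,200,201,202,203,214,215)])
o=cv2.imread("pics/top0.png")
for n,(x0,y0,x1,y1) in dict(brush=(190,140,248,168),tin=(258,155,290,188),glue=(338,145,364,175)).items():
    print(n,np.abs(b[y0:y1,x0:x1].astype(int)-o[y0:y1,x0:x1]).mean().round(1))
ctrl.finish_job()
E
```

```text
27.375 [398.  258.9 198.6] [-0.5 -0.4 -0.4] 0.026461318049549314
[(172, [81, 107, 143]), (173, [159, 162, 180]), (174, [207, 201, 212]), (199, [116, 156, 88]), (200, [67, 98, 44]), (201, [237, 231, 241]), (202, [243, 237, 232]), (203, [69, 73, 253]), (214, [5, 9, 82]), (215, [54, 66, 112])]
brush 3.1
tin 2.6
glue 3.0
the job is handed in; nothing more can be done
```

The job is done and handed in at 27.4 s. The lid lies flat on the counter with its knob up. The pin went from the box to the V rest, was taken again by its red grip, and was pushed tip first through fork and arm from the front.

**Seating:** The pin came to a hard stop at about 27 N. A second push at its grip end with shut fingers gave about 28 N, and the top-view pixels on the pin did not change. Camera estimates of the flange gap disagreed by 1–2 mm, which is about the calibration error: the front edge hinted at a small gap, while the tip's reach out of the back did not. I relied on the hard stop.

**Finish:** The pin is released and the gripper is clear, with no contact force. The brush, polish tin and glue bottle look the same as in the first top picture. I viewed 12 pictures, against the 8 planned.

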